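# Tip the destoner's stones into the weighing dish

### The job

Draw the stone tray out of the destoner's pocket by its handle and leave it standing on the bench with the stones in it. Then take it again by its body, bring its spout down to about a finger's breadth above the rim of the scale's shallow dish before you tip it, and keep the spout that low until all six stones lie in the dish, so that none can bounce out. Do not bear down on the scale; set the empty tray upright on the bench, off the scale, and leave the bowl, jar and scoop where they are.

Things in the scene. Friction and masses are not known exactly. Their poses are not given: they have to be found in the camera images.
- tray: Stone tray, a loose open pan of steel sheet, 0.2 to 0.34 kg. Origin: centre of the pan's underside, z up, spout to +x, handle at the -x end. Pan 150 long (x from -75 to +75), 66 wide outside (y from -33 to +33), 45 high; walls 2.5, floor 3. It begins standing on the bench in the destoner's pocket, handle sticking out of the mouth, the six stones on its flat floor.
- body_hold (a point): Point inside the tray, 20 behind its origin (toward the handle), 30 above its underside. Here it can be held across its 66 mm width: the sides are parallel and 45 high from x = -75 to +25 of the tray.
- spout (a point): Middle of the spout's lip, upper edge: 75 ahead of the tray's origin along its +x, 10 above its underside. From x = +25 the sides converge to the lip (52 wide inside, 26 high) and the floor rises by 7 (8 degrees). Friction of stone on steel is 0.48 to 0.72, so the tray must be tipped spout down to about 60 degrees for all the stones to run out.
- handle (a point): Middle of the tray's handle bar: 113 behind the tray's origin (at its -x end), 30 above its underside. The handle is a bow of 8 mm round bar: its cross bar runs along the tray's y, 50 wide over all, 38 off the pan's end wall (34 clear behind it), on two arms 42 apart.
- destoner: The destoner, a fixed floor machine whose stone end reaches over the bench. Origin: on the bench, where the tray's origin is when the tray is fully home (it begins there within 3), same axes as the tray then; -x points out of the mouth. Past x = +15 the discharge chute hangs over the pocket, underside 75 or more above the bench, 185 high over all.
- pocket_mouth (a point): Middle of the pocket's mouth on the bench, 70 from the destoner's origin toward its -x. The pocket has no floor, just two upright cheeks 72 apart inside, 58 high, running 154 inward from here, and a back stop. The spout's lip comes out between the cheeks' ends after the tray is drawn 145; a draw of 160 to 190 is good.
- dish (a point): Centre of the floor of the scale's round steel dish, z up, 47 above the bench. The dish is 155 wide inside at the floor and 175 at the rim, which stands 19 above its floor (66 above the bench).
- scale: The bench scale with its dish, fixed, z up. Origin: on the bench under the dish's centre. Housing 36 high, x from -100 to +100 and y from -95 to +95, with a low display apron out to x = -150.
- stone1: One of the six stones: a grey-brown rounded pebble about 22 x 19 x 16, 10 g. Origin at its middle.
- stone2: One of the six stones: a grey-brown rounded pebble about 22 x 19 x 16, 10 g. Origin at its middle.
- stone3: One of the six stones: a grey-brown rounded pebble about 22 x 19 x 16, 10 g. Origin at its middle.
- stone4: One of the six stones: a grey-brown rounded pebble about 22 x 19 x 16, 10 g. Origin at its middle.
- stone5: One of the six stones: a grey-brown rounded pebble about 22 x 19 x 16, 10 g. Origin at its middle.
- stone6: One of the six stones: a grey-brown rounded pebble about 22 x 19 x 16, 10 g. Origin at its middle.
- bowl: Bystander: white cupping bowl, 96 wide, 55 high, loose. Origin: centre of its underside.
- jar: Bystander: glass sample jar with a steel cap, 68 wide, 100 high, loose. Origin: centre of its underside.
- scoop: Bystander: plastic hand scoop lying on the bench, loose; pan 90 x 60 x 38, handle to its -x reaching 85 behind the origin. Origin on its underside near the pan's back.
- bags: A flat stack of paper bags, 130 x 210 x 24 high, fixed, near the robot's right.

How it is judged:
On the way, in this order (a step that is already met when the one before it is completed fails the run):
1. the tray is on its way out of the pocket, 30 to 130 mm drawn, with the fingers on its handle (x of tray in the frame of destoner between -0.13 and -0.03 m and distance between the grasp point and handle below 0.05 m and contact force between the fingers and tray above 0.3 N), for 0.1 s.
2. the tray stands on the bench, its spout clear of the pocket, let go, at rest, with all six stones in it (x of tray in the frame of destoner below -0.14 m and height (world z) of tray below 0.006 m and angle between tray's own z axis and vertical below 0.05 rad and contact force between the fingers and tray below 0.1 N and linear speed of tray below 0.02 m/s and x of stone1 in the frame of tray between -0.08 and 0.08 m and y of stone1 in the frame of tray between -0.035 and 0.035 m and z of stone1 in the frame of tray between 0 and 0.06 m and x of stone2 in the frame of tray between -0.08 and 0.08 m and y of stone2 in the frame of tray between -0.035 and 0.035 m and z of stone2 in the frame of tray between 0 and 0.06 m and x of stone3 in the frame of tray between -0.08 and 0.08 m and y of stone3 in the frame of tray between -0.035 and 0.035 m and z of stone3 in the frame of tray between 0 and 0.06 m and x of stone4 in the frame of tray between -0.08 and 0.08 m and y of stone4 in the frame of tray between -0.035 and 0.035 m and z of stone4 in the frame of tray between 0 and 0.06 m and x of stone5 in the frame of tray between -0.08 and 0.08 m and y of stone5 in the frame of tray between -0.035 and 0.035 m and z of stone5 in the frame of tray between 0 and 0.06 m and x of stone6 in the frame of tray between -0.08 and 0.08 m and y of stone6 in the frame of tray between -0.035 and 0.035 m and z of stone6 in the frame of tray between 0 and 0.06 m), for 0.2 s.
3. the tray is held by its body (not its handle) with all six stones still in it, and its spout is over the dish, no more than 45 mm above the rim (horizontal distance between spout and dish below 0.075 m and z of spout in the frame of dish below 0.064 m and x of each of the grasp point, stone1, stone2, stone3, stone4, stone5, stone6 in the frame of tray above -0.08 m and contact force between the fingers and tray above 0.5 N and x of each of stone1, stone2, stone3, stone4, stone5, stone6 in the frame of tray below 0.08 m and y of stone1 in the frame of tray between -0.035 and 0.035 m and z of stone1 in the frame of tray between 0 and 0.06 m and y of stone2 in the frame of tray between -0.035 and 0.035 m and z of stone2 in the frame of tray between 0 and 0.06 m and y of stone3 in the frame of tray between -0.035 and 0.035 m and z of stone3 in the frame of tray between 0 and 0.06 m and y of stone4 in the frame of tray between -0.035 and 0.035 m and z of stone4 in the frame of tray between 0 and 0.06 m and y of stone5 in the frame of tray between -0.035 and 0.035 m and z of stone5 in the frame of tray between 0 and 0.06 m and y of stone6 in the frame of tray between -0.035 and 0.035 m and z of stone6 in the frame of tray between 0 and 0.06 m), for 0.1 s.
At the end, for the whole second after the job is handed in: All six stones lie at rest in the dish (centres within 86 mm of its middle and 45 mm of its floor); the tray stands upright and flat on the bench (within 6 mm and 3 degrees), not touching the scale, let go and at rest (horizontal distance between each of stone1, stone2, stone3, stone4, stone5, stone6 and dish below 0.086 m and z of stone1 in the frame of dish between 0 and 0.045 m and z of stone2 in the frame of dish between 0 and 0.045 m and z of stone3 in the frame of dish between 0 and 0.045 m and z of stone4 in the frame of dish between 0 and 0.045 m and z of stone5 in the frame of dish between 0 and 0.045 m and z of stone6 in the frame of dish between 0 and 0.045 m and linear speed of each of stone1, stone2, stone3, stone4, stone5, stone6 below 0.03 m/s and height (world z) of tray below 0.006 m and angle between tray's own z axis and vertical below 0.05 rad and linear speed of tray below 0.02 m/s and contact force between tray and scale below 0.1 N).
It fails at once if the spout is more than 60 mm above the dish's rim after some stone has left the tray and before all six are in the dish (z of spout in the frame of dish above 0.079 m and (not (x of stone1 in the frame of tray between -0.08 and 0.08 m and y of stone1 in the frame of tray between -0.035 and 0.035 m and z of stone1 in the frame of tray between 0 and 0.06 m) or not (x of stone2 in the frame of tray between -0.08 and 0.08 m and y of stone2 in the frame of tray between -0.035 and 0.035 m and z of stone2 in the frame of tray between 0 and 0.06 m) or not (x of stone3 in the frame of tray between -0.08 and 0.08 m and y of stone3 in the frame of tray between -0.035 and 0.035 m and z of stone3 in the frame of tray between 0 and 0.06 m) or not (x of stone4 in the frame of tray between -0.08 and 0.08 m and y of stone4 in the frame of tray between -0.035 and 0.035 m and z of stone4 in the frame of tray between 0 and 0.06 m) or not (x of stone5 in the frame of tray between -0.08 and 0.08 m and y of stone5 in the frame of tray between -0.035 and 0.035 m and z of stone5 in the frame of tray between 0 and 0.06 m) or not (x of stone6 in the frame of tray between -0.08 and 0.08 m and y of stone6 in the frame of tray between -0.035 and 0.035 m and z of stone6 in the frame of tray between 0 and 0.06 m)) and not ((horizontal distance between stone1 and dish below 0.086 m and z of stone1 in the frame of dish between 0 and 0.045 m) and (horizontal distance between stone2 and dish below 0.086 m and z of stone2 in the frame of dish between 0 and 0.045 m) and (horizontal distance between stone3 and dish below 0.086 m and z of stone3 in the frame of dish between 0 and 0.045 m) and (horizontal distance between stone4 and dish below 0.086 m and z of stone4 in the frame of dish between 0 and 0.045 m) and (horizontal distance between stone5 and dish below 0.086 m and z of stone5 in the frame of dish between 0 and 0.045 m) and (horizontal distance between stone6 and dish below 0.086 m and z of stone6 in the frame of dish between 0 and 0.045 m))).
It fails at once if the tray or the fingers press on the scale with more than 20 N (contact force between any of tray, the fingers and scale above 20 N).
It fails at once if the bowl, jar or scoop is shifted more than 40 mm or tipped over (distance of any of bowl, jar, scoop from where it was at the start of the episode above 0.04 m or angle between any of bowl, jar, scoop's own z axis and vertical above 0.5 rad).
It also fails if it takes over 72 s, if anything falls off the work surface, if the arm or the gripper's body presses on something with over 40 N, if the wrist force passes 120 N, or if a joint passes its speed limit or range.

### The arm

A 6-joint arm with a two-finger parallel gripper is mounted at the origin on the work surface. World frame = base frame: x ahead of the robot, y to its left, z up, the work surface at z = 0. Lengths are in m, angles in rad, forces in N, time in s.
With the tool pointing down it reaches from about 0.25 to 0.8 m from the base axis. Payload 8.5 kg.
Tool frame: the origin (TCP) lies where the fingers leave the gripper's body, on its centre line; the fingertips stand 73 mm ahead of it and the grasp point (between the pads) lies 54 mm ahead of it; z points along the fingers, y is the line along which they close (so a half turn about z gives the same grasp; the last joint's range is limited). The gripper opens to 85 mm and grips with 20 to 120 N. Pads are 22 mm wide; open, the fingers measure 114 mm over their backs; the gripper's body (76 mm by 85 mm) begins 54 mm behind the grasp point. The pads swing forward as they close: fully open they stand 13 mm farther back than shut.
Start: joints at [1.127, 0.238, -0.013, 1.319, 0, 1.571], TCP at [0.225, 0.474, 0.304] pointing down, gripper open.
Joint ranges: [-2.66, 2.66], [-1.03, 1.9], [-1.14, 1.46], [-1.82, 2.27], [-1.45, 1.34], [-3.14, 3.14]. Speed limits (rad/s): [2.22, 2.22, 2.79, 3.14, 3.14, 3.14].

### API

Orientations are given as a unit quaternion [x, y, z, w].
In Python, from cell import ctrl gives the robot as it stands. The module is installed in compiled form; this text tells all that it offers.
- The arm moves only by the tool move_arm, never from a script. Its arguments are lists of equal length, an entry for each row: "twist": the turn, a rotation vector about the tool's x, y, z in degrees, a list of three; "dp": the shift along the tool's x, y, z in cm, a list of three; "gripper": the finger opening in cm, from 0 to 8.54. A call has 1 to 10 rows; each row is the pose to reach, as a shift and turn from the pose commanded when the call began, along the tool's axes at that moment; what a row does not reach only later rows make up. A row lasts 1/8 s, in which the tool goes at most 62.5 mm and 10.7 degrees, less where a joint would pass 70% of its speed; a pose out of reach is approached as far as the arm can. A call with a gripper value outside its range is refused whole. The fingers move at their own pace and stop on an object; "force" is the grip in N (left out, the last holds). Time passes only in rows, so rows that repeat a pose let the fingers close. It gives the time, the measured TCP pose, the force, the opening and the grip force at its end, in the units of the state.
- ctrl.read_state(): the state, without advancing time (a new reading comes with each control period).
- ctrl.capture(name): name is "side" or "top" or "wrist"; returns the picture (400x640x3 uint8, blue, green, red); there is no depth.
- ctrl.camera_model(name): a dict with "fx", "fy", "cx", "cy" (pixels), "rvec" (rotation vector, rad) and "tvec" (3), from world to camera coordinates, as OpenCV has them. Camera axes: x right, y down, z forward; pixel columns grow to the right and rows downward; lengths in m; the calibration is good to about 2 mm. A picture is of the moment at which its call begins: read the wrist's pose just before it. camera_model takes no time and is no camera call; for the wrist camera it gives the pose at the moment of the call.
- ctrl.sign_off(): hands the job in; it is judged then, once.
The state is a dict: "clock": time; "qpos": joint angles; "dq": joint speeds; "joint_torque": joint torques, N m; "position": TCP position; "eef_rot": TCP orientation; "wrist_force": force on the tool from outside, world axes, zero at the start; "moment": the same for the moment, N m; "gripper_width": finger opening in m; "grasp_force": force on a finger pad.
Only numpy, scipy, OpenCV 4.12 (cv2) and the standard library are available. Lean on these libraries where they do the work, as an engineer would, in place of code of your own. Each camera call takes 0.05 s, during which the arm holds its last target. There are 200 camera calls.

## Working session

There is one attempt and no reset: what is moved stays moved. The work goes in short steps, Python scripts to look and compute and a tool call to move; the robot and the scene stay as the last step left them, time stands still between calls to the robot, and variables do not carry over. Pictures are saved under pics/ and viewed, at most 12 in all, crops included, and the job is handed in when it is done.

Besides the shell and the picture viewer there is one more tool, called after "Emit:" as name(argument=value, ...), one argument or row to a line, values as JSON. move_arm: Moves the arm, as the interface text tells. Its arguments: {"type":"object","properties":{"twist":{"type":"array","items":{"type":"array","items":{"type":"number"}}},"dp":{"type":"array","items":{"type":"array","items":{"type":"number"}}},"gripper":{"type":"array","items":{"type":"number"}},"force":{"type":"number"}},"required":["twist","dp","gripper"]}

```bash
mkdir -p pics; python3 - <<'E'
from cell import ctrl
import cv2
for n in("side","top"):
    cv2.imwrite(f"pics/{n}0.png",ctrl.capture(n))
s=ctrl.read_state();print(s["clock"],s["position"],s["eef_rot"],s["gripper_width"])
E
```

```text
0.1 [0.22529781 0.47389136 0.30331261] [ 2.20073045e-01  9.75483169e-01 -6.45432885e-04 -1.60355603e-04] 0.08551616623936525
```

View pics/top0.png

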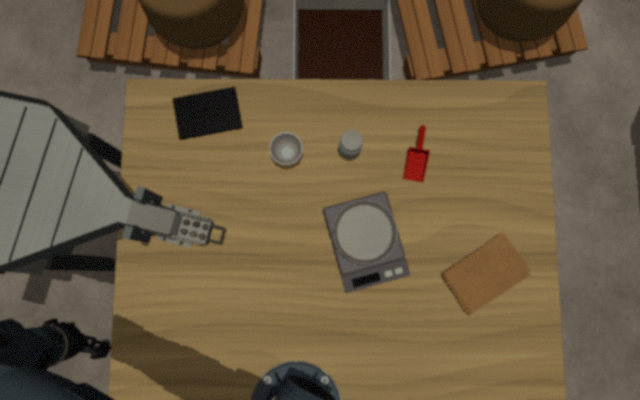

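View pics/side0.png

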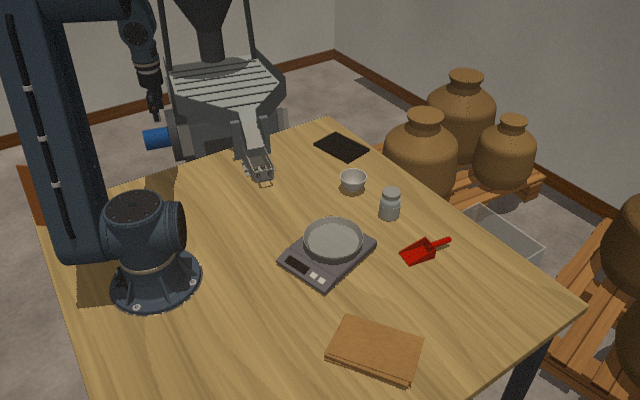

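The top view shows the tray in the pocket with its handle bar at about (222,235), the dish centre at about (365,232), the bowl at (286,149), the jar at (350,143) and the scoop at (417,160). I'll zoom in on the tray and scale.

```bash
cat > h.py <<'E'
from cell import ctrl
import cv2, numpy as np
from scipy.spatial.transform import Rotation as R
def ray(n,uv,z,m=None):
    m=m or ctrl.camera_model(n); Rm=cv2.Rodrigues(np.array(m["rvec"],float))[0]; t=np.array(m["tvec"],float).ravel()
    c=-Rm.T@t; d=Rm.T@np.array([(uv[0]-m["cx"])/m["fx"],(uv[1]-m["cy"])/m["fy"],1])
    return c+d*(z-c[2])/d[2]
def proj(n,P,m=None):
    m=m or ctrl.camera_model(n); K=np.array([[m["fx"],0,m["cx"]],[0,m["fy"],m["cy"]],[0,0,1.]])
    return cv2.projectPoints(np.array(P,float).reshape(-1,3),np.array(m["rvec"],float),np.array(m["tvec"],float),K,None)[0].reshape(-1,2)
def crop(src,x,y,w,h,k,out):
    im=src if not isinstance(src,str) else cv2.imread(src)
    cv2.imwrite(out,cv2.resize(im[y:y+h,x:x+w],None,fx=k,fy=k,interpolation=cv2.INTER_CUBIC))
E
python3 - <<'E'
from h import *
im=cv2.imread("pics/top0.png")
a=cv2.resize(im[185:285,120:250],None,fx=6,fy=6,interpolation=cv2.INTER_CUBIC)
cv2.imwrite("pics/c1.png",a)
for p,z in [((222,235),.03),((365,232),.047),((286,149),.0),((350,143),.1),((417,160),.02)]: print(p,ray("top",p,z).round(3))
g=ray("top",(365,232),.066); print(proj("top",[g,g+[.01,0,0]]))
m=ctrl.camera_model("top");print(m)
E
```

```text
(222, 235) [0.476 0.208 0.03 ]
(365, 232) [ 0.485 -0.194  0.047]
(286, 149) [0.733 0.033 0.   ]
(350, 143) [ 0.726 -0.15   0.1  ]
(417, 160) [ 0.697 -0.35   0.02 ]
[[365.         232.        ]
 [364.96842906 228.38858586]]
{'fx': 513.6795941215089, 'fy': 513.6795941215089, 'cx': 321.7990509914372, 'cy': 201.83670059568448, 'rvec': array([ 2.15631591, -2.14830309,  0.16136077]), 'tvec': array([-0.07504537,  0.56988178,  1.41444491])}
```

View pics/c1.png

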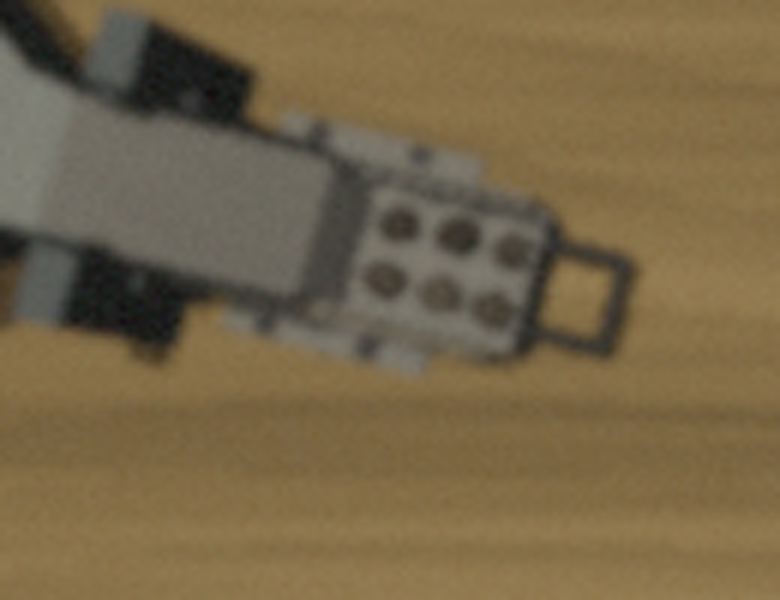

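The bar ends are at full-image (224.7,228.7) and (221.3,243). The tray points left and up at about 14 degrees, and all six stones are visible. Next I'll compute the handle pose.

```bash
cat >> h.py <<'E'
def plan(grasp,yaw,tilt=0.,s=None):
    """grasp point, tool down with tool y along yaw(deg); tilt: nose-down deg about tool y. prints twist/dp for the move"""
    s=s or ctrl.read_state(); Rc=R.from_quat(s["eef_rot"]); p=np.array(s["position"])
    y=np.array([np.cos(np.radians(yaw)),np.sin(np.radians(yaw)),0]); z=np.array([0,0,-1.]); 
    Rt=R.from_matrix(np.c_[np.cross(y,z),y,z])
    Rt=R.from_rotvec(np.radians(tilt)*np.asarray(y))*Rt
    tcp=np.array(grasp)-.054*Rt.apply([0,0,1])
    print("twist",(Rc.inv()*Rt).as_rotvec(degrees=True).round(2),"dp cm",(Rc.inv().apply(tcp-p)*100).round(2),"tcp",tcp.round(3))
E
python3 - <<'E'
from h import *
f=lambda a:(a[0]/6+120-.4,a[1]/6+185-.4)
a=ray("top",f((628,262)),.03)[:2];b=ray("top",f((608,348)),.03)[:2]
print(a,b,np.linalg.norm(a-b),(a+b)/2)
d=a-b; yaw=np.degrees(np.arctan2(d[1],d[0])); print("bar",yaw, "tray yaw",yaw+90)
for q in [((290,112),(480,160),.058),((225,318),(425,373),.058),((548,205),(520,355),.045)]:
    e=ray("top",f(q[1]),q[2])-ray("top",f(q[0]),q[2]); print(np.degrees(np.arctan2(e[1],e[0])),np.linalg.norm(e),ray("top",f(q[1]),q[2]))
h=(a+b)/2
for y in(72,74,76): plan([h[0],h[1],.12],y)
s=ctrl.read_state();Rc=R.from_quat(s["eef_rot"]).as_matrix();print(Rc.round(3))
E
```

```text
[0.49496724 0.2025667 ] [0.45445482 0.21073649] 0.04132797624377957 [0.47471103 0.20665159]
bar -11.40142482999603 tray yaw 78.59857517000397
-103.95515690377029 0.09167700978140668 [0.53967354 0.26748121 0.058     ]
-105.02851501662512 0.09616547464495456 [0.44096092 0.28911227 0.058     ]
171.3643346482724 0.07086492404535975 [0.45014264 0.24862114 0.045     ]
twist [-0.08 -0.01 -7.43] dp cm [-34.   -13.41  12.95] tcp [0.475 0.207 0.174]
twist [-0.08 -0.01 -9.43] dp cm [-34.   -13.41  12.95] tcp [0.475 0.207 0.174]
twist [-8.000e-02 -1.000e-02 -1.143e+01] dp cm [-34.   -13.41  12.95] tcp [0.475 0.207 0.174]
[[-0.903  0.429 -0.001]
 [ 0.429  0.903 -0.001]
 [ 0.    -0.001 -1.   ]]
```

Emit:
move_arm(
  twist=[
    [0,0,-1.5],
    [0,0,-3],
    [0,0,-5],
    [0,0,-7],
    [0,0,-9],
    [0,0,-11],
    [0,0,-11],
    [0,0,-11],
  ],
  dp=[
    [-4,-1.6,1.5],
    [-9,-3.6,3.5],
    [-15,-5.9,5.7],
    [-21,-8.3,8],
    [-27,-10.7,10.3],
    [-31,-12.2,11.8],
    [-34,-13.4,12.9],
    [-34,-13.4,12.9],
  ],
  gripper=[3.2,3.2,3.2,3.2,3.2,3.2,3.2,3.2],
)

```text
clock: 1.1
position: [0.4756, 0.2052, 0.1736]
eef_rot: [0.127, 0.992, -0.001, -0.001]
wrist_force: [-0.2, -0.3, 0.2]
gripper_width: 0.0321
grasp_force: 0.0
```

```bash
python3 - <<'E'
from h import *
s=ctrl.read_state();im=ctrl.capture("wrist");cv2.imwrite("pics/w1.png",im)
m=ctrl.camera_model("wrist")
print(s["clock"],s["position"],s["eef_rot"],s["gripper_width"],s["qpos"].round(3),m["tvec"])
print(proj("wrist",[[.4747,.2067,.03]],m))
E
```

```text
1.1 [0.47561095 0.20517957 0.17361837] [ 1.27314227e-01  9.91861781e-01 -6.99550242e-04 -8.97959412e-04] 0.03213286035592737 [ 0.407  0.306 -0.268  0.999 -0.     0.663] [-0.31839704 -0.38498192  0.12523675]
[[316.60766943 210.5226374 ]]
```

View pics/w1.png

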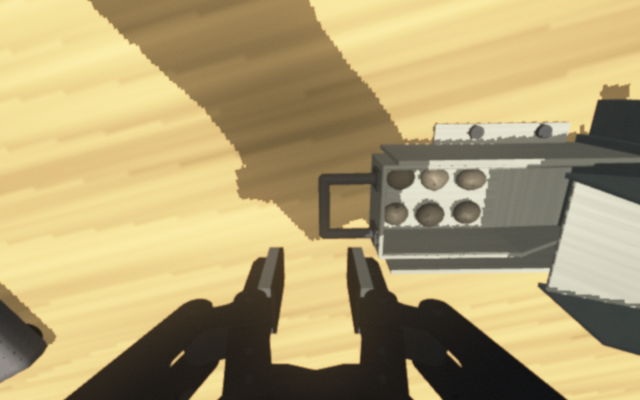

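The wrist view shows the handle bar at u≈325, v 176–237 (middle about 206), square to the fingers. The stones are all inside the tray.

```bash
python3 - <<'E'
from h import *
h=ray("wrist",(324.5,206),.03)
a=ray("wrist",(324.5,179),.03);b=ray("wrist",(324.5,234),.03); d=a-b
print(h,np.linalg.norm(d),np.degrees(np.arctan2(d[1],d[0])))
# end-wall top corners, tray side rims
for y in(75.5,):
    plan([h[0],h[1],.03],y)
for p in [(374,154),(378,258)]: print(ray("wrist",p,.045))
E
```

```text
[0.47273413 0.21310239 0.03      ] 0.04259374504085344 165.98414986498702
twist [-0.06 -0.09 -0.06] dp cm [0.38 0.62 9.02] tcp [0.473 0.213 0.084]
[0.44074938 0.25310177 0.045     ]
[0.51518817 0.24141088 0.045     ]
```

Emit:
move_arm(
  twist=[
    [0,0,0],
    [0,0,0],
    [0,0,0],
    [0,0,0],
    [0,0,0],
    [0,0,0],
    [0,0,0],
    [0,0,0],
  ],
  dp=[
    [0.3,0.5,3],
    [0.3,0.5,6],
    [0.3,0.5,8],
    [0.3,0.5,9],
    [0.3,0.5,9],
    [0.3,0.5,9],
    [0.3,0.5,9],
    [0.3,0.5,9],
  ],
  gripper=[3.0,3.0,3.0,3.0,3.0,0.5,0.5,0.5],
  force=40,
)

```text
clock: 2.15
position: [0.4736, 0.213, 0.0856]
eef_rot: [0.126, 0.992, 0.0, 0.0]
wrist_force: [-1.9, 0.5, 4.2]
gripper_width: 0.0064
grasp_force: 39.2
```

Emit:
move_arm(
  twist=[
    [0,0,0],
    [0,0,0],
    [0,0,0],
    [0,0,0],
    [0,0,0],
    [0,0,0],
    [0,0,0],
    [0,0,0],
  ],
  dp=[
    [0,-0.4,0],
    [0,-1.2,0],
    [0,-2.2,0],
    [0,-3.4,0],
    [0,-4.6,0],
    [0,-5.8,0],
    [0,-6.6,0],
    [0,-7,0],
  ],
  gripper=[0.5,0.5,0.5,0.5,0.5,0.5,0.5,0.5],
)

```text
clock: 3.15
position: [0.4556, 0.1443, 0.0849]
eef_rot: [0.126, 0.992, -0.0, -0.0]
wrist_force: [0.7, 3.3, 2.6]
gripper_width: 0.0062
grasp_force: 39.0
```

Pull force is about 3 N, so the tray is coming along. I'll continue to a total draw of about 170 mm.

Emit:
move_arm(
  twist=[
    [0,0,0],
    [0,0,0],
    [0,0,0],
    [0,0,0],
    [0,0,0],
    [0,0,0],
    [0,0,0],
    [0,0,0],
    [0,0,0],
    [0,0,0],
  ],
  dp=[
    [0,-0.5,0],
    [0,-1.6,0],
    [0,-2.8,0],
    [0,-4,0],
    [0,-5.2,0],
    [0,-6.5,0],
    [0,-7.8,0],
    [0,-9,0],
    [0,-9.8,0],
    [0,-10.2,0],
  ],
  gripper=[0.5,0.5,0.5,0.5,0.5,0.5,0.5,0.5,0.5,0.5],
)

```text
clock: 4.4
position: [0.4302, 0.0456, 0.0849]
eef_rot: [0.126, 0.992, -0.0, -0.0]
wrist_force: [-0.0, 2.7, 2.1]
gripper_width: 0.0066
grasp_force: 39.1
```

```bash
python3 - <<'E'
from h import *
im=ctrl.capture("wrist");cv2.imwrite("pics/w2.png",im)
s=ctrl.read_state();print(s["clock"],s["position"],s["wrist_force"])
E
```

```text
4.45 [0.43018126 0.04538611 0.08489914] [-0.63012922 -0.66109964  4.81118826]
```

View pics/w2.png

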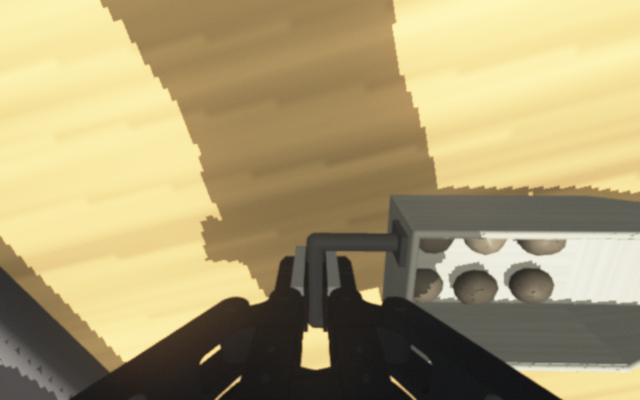

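The tray is out, with all the stones in it. I'll release, raise, then turn a quarter.

Emit:
move_arm(
  twist=[
    [0,0,0],
    [0,0,0],
    [0,0,0],
    [0,0,0],
    [0,0,0],
    [0,0,10],
    [0,0,20],
    [0,0,30],
    [0,0,40],
    [0,0,50],
  ],
  dp=[
    [0,0,0],
    [0,0,0],
    [0,0,0],
    [0,0,-3],
    [0,0,-7],
    [0,1,-11],
    [0,2,-13],
    [0,4,-13],
    [0,6,-13],
    [0,8,-13],
  ],
  gripper=[3.0,3.0,3.0,3.0,3.0,8,8.5,8.5,8.5,8.5],
)

```text
clock: 5.7
position: [0.4503, 0.1243, 0.2149]
eef_rot: [0.535, 0.845, -0.0, 0.0]
wrist_force: [0.3, 0.2, -0.5]
gripper_width: 0.0849
grasp_force: 0.0
```

Emit:
move_arm(
  twist=[
    [0,0,10],
    [0,0,20],
    [0,0,30],
    [0,0,40],
    [0,0,40],
  ],
  dp=[
    [0,0,0],
    [0,0,0],
    [0,0,0],
    [0,0,0],
    [0,0,0],
  ],
  gripper=[8.5,8.5,8.5,8.5,8.5],
)

```text
clock: 6.32
position: [0.4502, 0.1236, 0.2147]
eef_rot: [0.79, 0.613, -0.0, 0.0]
wrist_force: [0.5, 0.5, -0.1]
gripper_width: 0.0851
grasp_force: 0.0
```

```bash
python3 - <<'E'
from h import *
im=ctrl.capture("wrist");s=ctrl.read_state();t=ctrl.capture("top")
cv2.imwrite("pics/w3.png",im);cv2.imwrite("pics/t3.png",t)
m=ctrl.camera_model("wrist")
print(s["clock"],s["position"],s["eef_rot"],s["qpos"].round(3))
w=cv2.resize(im,(512,320)); c=cv2.resize(t[190:310,180:430],None,fx=2.4,fy=2.3,interpolation=cv2.INTER_CUBIC)
cv2.imwrite("pics/c3.png",np.vstack([np.pad(im,((0,0),(0,0),(0,0)))[:,:], np.zeros((0,640,3),np.uint8)]))
E
```

```text
6.375 [0.45023106 0.12364686 0.21477634] [ 7.89075664e-01  6.14295978e-01 -2.19077691e-04  1.26917946e-06] [ 0.268  0.19  -0.314  1.067 -0.     2.087]
```

View pics/w3.png

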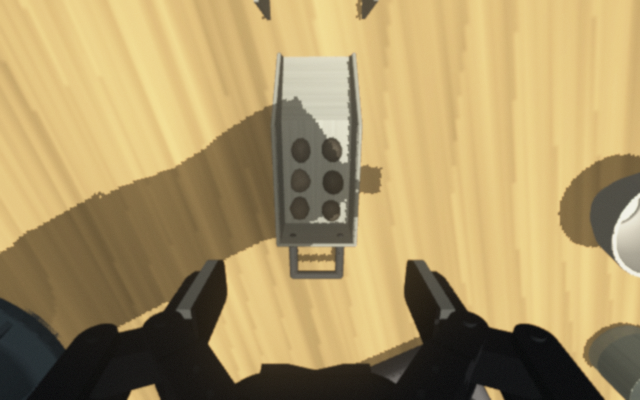

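The tray stands clear with six stones. Its handle bar is at (317,273), the rear rim corners at (277,244) and (357,244), and the lip middle at (317.5,56).

```bash
python3 - <<'E'
from h import *
h=ray("wrist",(317,273),.03); l=ray("wrist",(317.5,56),.01); w=ray("wrist",(317,243),.045)
d=(l-h)[:2]; print(h,l,w,np.linalg.norm(d),"(188)",np.degrees(np.arctan2(d[1],d[0])))
a=ray("wrist",(277,244),.045);b=ray("wrist",(357,244),.045);print(np.linalg.norm(a-b),"(66)")
u=d/np.linalg.norm(d); o=h[:2]+.113*u; o2=l[:2]-.075*u; o3=w[:2]+.074*u; print(o,o2,o3)
o=(o+o2+o3)/3; g=o-.02*u; yaw=np.degrees(np.arctan2(u[1],u[0]))
plan([*g,.03],yaw-90)
E
```

```text
[0.4321914  0.04661713 0.03      ] [0.47808022 0.22746474 0.01      ] [0.44158025 0.08433855 0.045     ] 0.1865787826394956 (188) 75.76209184357016
0.06761192863975302 (66)
[0.45998361 0.15614609] [0.45963406 0.15476853] [0.45978046 0.15606548]
twist [-0.01  0.02  0.05] dp cm [ 1.34  0.14 13.08] tcp [0.455 0.136 0.084]
```

Emit:
move_arm(
  twist=[
    [0,0,0],
    [0,0,0],
    [0,0,0],
    [0,0,0],
    [0,0,0],
    [0,0,0],
    [0,0,0],
    [0,0,0],
    [0,0,0],
  ],
  dp=[
    [1.3,0.1,3],
    [1.3,0.1,7],
    [1.3,0.1,10.5],
    [1.3,0.1,12.5],
    [1.3,0.1,13],
    [1.3,0.1,13],
    [1.3,0.1,13],
    [1.3,0.1,13],
    [1.3,0.1,13],
  ],
  gripper=[8.5,8.5,8.5,8.5,8.5,6,6,6,6],
  force=60,
)

```text
clock: 7.55
position: [0.455, 0.1361, 0.0857]
eef_rot: [0.79, 0.613, 0.001, 0.0]
wrist_force: [-1.0, 0.6, 6.9]
gripper_width: 0.0646
grasp_force: 67.9
```

```bash
python3 - <<'E'
from h import *
for f in("top0","t3"):
    g=cv2.cvtColor(cv2.imread(f"pics/{f}.png"),cv2.COLOR_BGR2GRAY)[180:290,310:420]
    c=cv2.HoughCircles(cv2.resize(g,None,fx=4,fy=4,interpolation=cv2.INTER_CUBIC),cv2.HOUGH_GRADIENT,1,200,param1=80,param2=20,minRadius=95,maxRadius=145)
    for x,y,r in (c[0] if c is not None else []):
        uv=(x/4+310-.4,y/4+180-.4); print(f,uv,r/4,ray("top",uv,.066).round(4),"r at rim mm",r/4/.361)
D=ray("top",(365,232),.066)
s=ctrl.read_state();Rc=R.from_quat(s["eef_rot"]);u=Rc.apply([1,0,0]);print("u",u)
p=np.array(s["position"]); S=p+Rc.apply([.095,0,.0757]); print("spout",S)
E
```

```text
u [2.48856207e-01 9.68540210e-01 6.70843261e-04]
spout [0.47875946 0.22808896 0.01007174]
```

Emit:
move_arm(
  twist=[
    [0,0,0],
    [0,0,0],
    [0,0,0],
    [0,0,0],
    [0,0,0],
    [0,0,0],
    [0,0,0],
    [0,0,0],
  ],
  dp=[
    [0,0,-0.5],
    [0,0,-1.5],
    [0,0,-3],
    [0,0,-5],
    [0,0,-7],
    [0,0,-9],
    [0,0,-10.5],
    [0,0,-11],
  ],
  gripper=[6,6,6,6,6,6,6,6],
)

```text
clock: 8.55
position: [0.4549, 0.136, 0.1961]
eef_rot: [0.79, 0.613, 0.001, 0.0]
wrist_force: [-0.2, -1.2, -2.8]
gripper_width: 0.065
grasp_force: 67.2
```

```bash
python3 - <<'E'
from h import *
crop("pics/top0.png",315,185,100,100,6,"pics/c2.png")
E
```

```text
(no output)
```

View pics/c2.png

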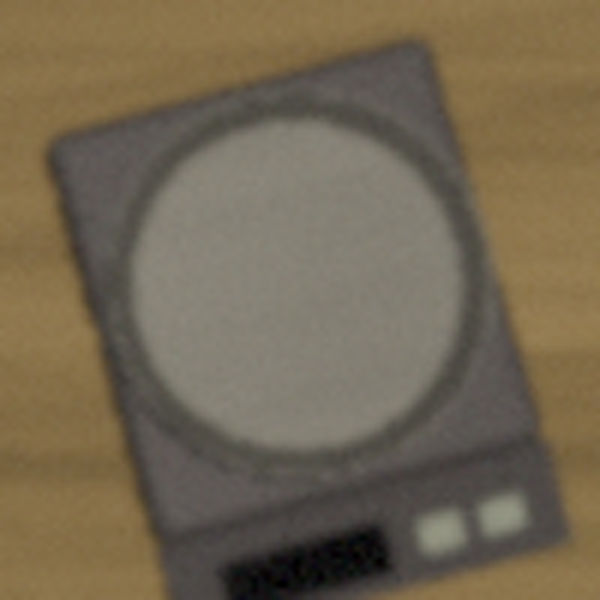

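The dish floor disc is centred at full-image (364.3,231.9). It measures 156 mm across, which matches the given 155.

```bash
python3 - <<'E'
from h import *
D=ray("top",(364.3,231.9),.047);print(D)
s=ctrl.read_state();Rc=R.from_quat(s["eef_rot"]);u=Rc.apply([1,0,0]);p=np.array(s["position"]); S=p+Rc.apply([.095,0,.0757])
T=D-.03*u;T[2]=S[2];print(S,T,(Rc.inv().apply(T-S)*100).round(2))
Sx,Sz=.095,.0757
for th in ([2,4,6,8,10,12,14,16,18,20],[1.25*k for k in range(1,11)],[2*k for k in range(1,11)]):
    print([[round(100*(Sx-np.cos(t)*Sx+np.sin(t)*Sz),2),0,round(100*(Sz-np.sin(t)*Sx-np.cos(t)*Sz),2)] for t in np.radians(th)])
E
```

```text
[ 0.48478136 -0.19208423  0.047     ]
[0.47865938 0.22803955 0.12049341] [ 0.47730687 -0.22113817  0.12049341] [-4.353e+01  1.106e+01 -2.000e-02]
[[np.float64(0.27), 0, np.float64(-0.33)], [np.float64(0.55), 0, np.float64(-0.64)], [np.float64(0.84), 0, np.float64(-0.95)], [np.float64(1.15), 0, np.float64(-1.25)], [np.float64(1.46), 0, np.float64(-1.53)], [np.float64(1.78), 0, np.float64(-1.81)], [np.float64(2.11), 0, np.float64(-2.07)], [np.float64(2.45), 0, np.float64(-2.33)], [np.float64(2.8), 0, np.float64(-2.57)], [np.float64(3.16), 0, np.float64(-2.79)]]
[[np.float64(0.17), 0, np.float64(-0.21)], [np.float64(0.34), 0, np.float64(-0.41)], [np.float64(0.52), 0, np.float64(-0.61)], [np.float64(0.7), 0, np.float64(-0.8)], [np.float64(0.88), 0, np.float64(-0.99)], [np.float64(1.07), 0, np.float64(-1.18)], [np.float64(1.26), 0, np.float64(-1.36)], [np.float64(1.46), 0, np.float64(-1.53)], [np.float64(1.66), 0, np.float64(-1.71)], [np.float64(1.86), 0, np.float64(-1.88)]]
[[np.float64(0.27), 0, np.float64(-0.33)], [np.float64(0.55), 0, np.float64(-0.64)], [np.float64(0.84), 0, np.float64(-0.95)], [np.float64(1.15), 0, np.float64(-1.25)], [np.float64(1.46), 0, np.float64(-1.53)], [np.float64(1.78), 0, np.float64(-1.81)], [np.float64(2.11), 0, np.float64(-2.07)], [np.float64(2.45), 0, np.float64(-2.33)], [np.float64(2.8), 0, np.float64(-2.57)], [np.float64(3.16), 0, np.float64(-2.79)]]
```

Emit:
move_arm(
  twist=[
    [0,0,0],
    [0,0,0],
    [0,0,0],
    [0,0,0],
    [0,0,0],
    [0,0,0],
    [0,0,0],
    [0,0,0],
    [0,0,0],
    [0,0,0],
  ],
  dp=[
    [-1,0.25,0],
    [-3,0.75,0],
    [-6,1.5,0],
    [-9,2.3,0],
    [-12,3.05,0],
    [-15,3.8,0],
    [-18,4.6,0],
    [-20.5,5.2,0],
    [-22,5.6,0],
    [-22.5,5.75,0],
  ],
  gripper=[6,6,6,6,6,6,6,6,6,6],
)

```text
clock: 9.8
position: [0.4538, -0.0971, 0.1945]
eef_rot: [0.791, 0.612, -0.0, -0.0]
wrist_force: [-0.4, 0.9, -2.8]
gripper_width: 0.0652
grasp_force: 67.1
```

Emit:
move_arm(
  twist=[
    [0,0,0],
    [0,0,0],
    [0,0,0],
    [0,0,0],
    [0,0,0],
    [0,0,0],
    [0,0,0],
    [0,0,0],
    [0,0,0],
    [0,0,0],
  ],
  dp=[
    [-1,0.25,0],
    [-3,0.75,0],
    [-6,1.5,0],
    [-9,2.3,0],
    [-12,3.05,0],
    [-15,3.8,0],
    [-18,4.6,0],
    [-20,5.1,0],
    [-21,5.35,0],
    [-21,5.35,0],
  ],
  gripper=[6,6,6,6,6,6,6,6,6,6],
)

```text
clock: 11.05
position: [0.4536, -0.313, 0.1948]
eef_rot: [0.79, 0.613, -0.0, -0.0]
wrist_force: [-0.4, 1.3, -3.0]
gripper_width: 0.0651
grasp_force: 67.1
```

```bash
python3 - <<'E'
from h import *
t=ctrl.capture("side");cv2.imwrite("pics/s4.png",t);crop(t,230,130,180,180,3,"pics/c4.png")
s=ctrl.read_state();Rc=R.from_quat(s["eef_rot"]);S=np.array(s["position"])+Rc.apply([.095,0,.0757])
print(s["clock"],S,s["qpos"].round(3),s["wrist_force"],s["grasp_force"])
E
```

```text
11.1 [ 0.47721643 -0.22046523  0.11911265] [-0.603  0.34  -0.157  1.074  0.     1.219] [ 0.25723994  0.83827374 -3.52130677] 67.0572280883789
```

View pics/c4.png

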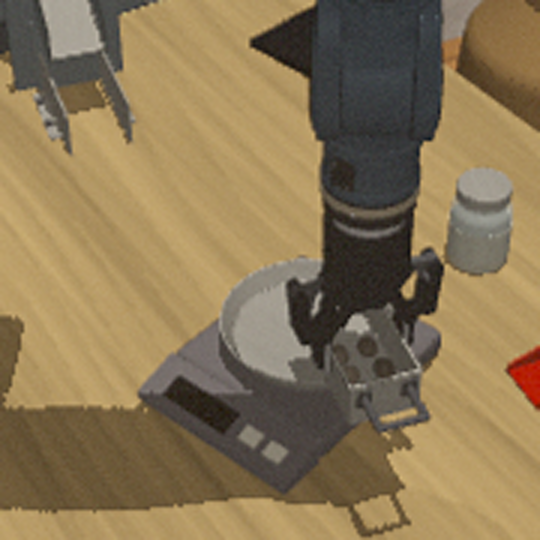

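The tray is held level with its spout over the dish, in line and with the stones inside. I'll lower it to about 18 mm above the rim, then tip.

Emit:
move_arm(
  twist=[
    [0,0,0],
    [0,0,0],
    [0,0,0],
    [0,0,0],
    [0,0,0],
    [0,0,0],
  ],
  dp=[
    [0,0,1],
    [0,0,2],
    [0,0,3],
    [0,0,3.5],
    [0,0,3.5],
    [0,0,3.5],
  ],
  gripper=[6,6,6,6,6,6],
)

```text
clock: 11.85
position: [0.4538, -0.3132, 0.1602]
eef_rot: [0.79, 0.613, 0.0, 0.0]
wrist_force: [-0.5, -0.4, -3.1]
gripper_width: 0.0651
grasp_force: 67.1
```

Emit:
move_arm(
  twist=[
    [0,-2,0],
    [0,-4,0],
    [0,-6,0],
    [0,-8,0],
    [0,-10,0],
    [0,-12,0],
    [0,-14,0],
    [0,-16,0],
    [0,-18,0],
    [0,-20,0],
  ],
  dp=[
    [0.27,0,-0.33],
    [0.55,0,-0.64],
    [0.84,0,-0.95],
    [1.15,0,-1.25],
    [1.46,0,-1.53],
    [1.78,0,-1.81],
    [2.11,0,-2.07],
    [2.45,0,-2.33],
    [2.8,0,-2.57],
    [3.16,0,-2.79],
  ],
  gripper=[6,6,6,6,6,6,6,6,6,6],
)

```text
clock: 13.1
position: [0.4616, -0.2822, 0.188]
eef_rot: [0.778, 0.603, -0.138, 0.107]
wrist_force: [-0.4, 0.2, -3.2]
gripper_width: 0.0647
grasp_force: 67.0
```

```bash
cat > sp.py <<'E'
from h import *
s=ctrl.read_state();Rc=R.from_quat(s["eef_rot"]);S=np.array(s["position"])+Rc.apply([.095,0,.0757])
print(s["clock"],S.round(4),Rc.as_matrix().round(3).tolist(),s["qpos"].round(3),s["wrist_force"].round(1),s["grasp_force"],s["gripper_width"])
E
python3 sp.py
```

```text
13.1 [ 0.4773 -0.221   0.0842] [[0.234, 0.968, -0.086], [0.909, -0.249, -0.333], [-0.344, 0.0, -0.939]] [-0.401  0.301 -0.276  0.939 -0.347  1.412] [-0.4  0.2 -3.2] 66.99798345565796 0.06471853166279065
```

Emit:
move_arm(
  twist=[
    [0,-1.25,0],
    [0,-2.5,0],
    [0,-3.75,0],
    [0,-5,0],
    [0,-6.25,0],
    [0,-7.5,0],
    [0,-8.75,0],
    [0,-10,0],
    [0,-11.25,0],
    [0,-12.5,0],
  ],
  dp=[
    [0.17,0,-0.21],
    [0.34,0,-0.41],
    [0.52,0,-0.61],
    [0.7,0,-0.8],
    [0.88,0,-0.99],
    [1.07,0,-1.18],
    [1.26,0,-1.36],
    [1.46,0,-1.53],
    [1.66,0,-1.71],
    [1.86,0,-1.88],
  ],
  gripper=[6,6,6,6,6,6,6,6,6,6],
)

```text
clock: 14.35
position: [0.4675, -0.2591, 0.1992]
eef_rot: [0.759, 0.588, -0.222, 0.172]
wrist_force: [0.4, -0.0, -2.0]
gripper_width: 0.0653
grasp_force: 67.3
```

Emit:
move_arm(
  twist=[
    [0,-1.25,0],
    [0,-2.5,0],
    [0,-3.75,0],
    [0,-5,0],
    [0,-6.25,0],
    [0,-7.5,0],
    [0,-8.75,0],
    [0,-10,0],
    [0,-11.25,0],
    [0,-12.5,0],
  ],
  dp=[
    [0.17,0,-0.21],
    [0.34,0,-0.41],
    [0.52,0,-0.61],
    [0.7,0,-0.8],
    [0.88,0,-0.99],
    [1.07,0,-1.18],
    [1.26,0,-1.36],
    [1.46,0,-1.53],
    [1.66,0,-1.71],
    [1.86,0,-1.88],
  ],
  gripper=[6,6,6,6,6,6,6,6,6,6],
)

```text
clock: 15.6
position: [0.474, -0.2341, 0.205]
eef_rot: [0.73, 0.566, -0.303, 0.235]
wrist_force: [-0.4, 0.4, -3.0]
gripper_width: 0.0648
grasp_force: 67.4
```

```bash
python3 sp.py
```

```text
15.6 [ 0.4773 -0.2211  0.0843] [[0.176, 0.968, -0.176], [0.684, -0.249, -0.686], [-0.708, -0.0, -0.706]] [-0.142  0.368 -0.285  1.028 -0.781  1.726] [-0.4  0.4 -3. ] 67.38512992858887 0.06480305040065862
```

Emit:
move_arm(
  twist=[
    [0,-1.25,0],
    [0,-2.5,0],
    [0,-3.75,0],
    [0,-5,0],
    [0,-6.25,0],
    [0,-7.5,0],
    [0,-8.75,0],
    [0,-10,0],
    [0,-11.25,0],
    [0,-12.5,0],
  ],
  dp=[
    [0.17,0,-0.21],
    [0.34,0,-0.41],
    [0.52,0,-0.61],
    [0.7,0,-0.8],
    [0.88,0,-0.99],
    [1.07,0,-1.18],
    [1.26,0,-1.36],
    [1.46,0,-1.53],
    [1.66,0,-1.71],
    [1.86,0,-1.88],
  ],
  gripper=[6,6,6,6,6,6,6,6,6,6],
)

```text
clock: 16.85
position: [0.4806, -0.2085, 0.2051]
eef_rot: [0.693, 0.537, -0.381, 0.295]
wrist_force: [0.3, -0.4, -2.3]
gripper_width: 0.0647
grasp_force: 67.4
```

Emit:
move_arm(
  twist=[
    [0,-1.25,0],
    [0,-2.5,0],
    [0,-3.75,0],
    [0,-5,0],
    [0,-5,0],
    [0,-5,0],
    [0,-5,0],
    [0,-5,0],
  ],
  dp=[
    [0.17,0,-0.21],
    [0.34,0,-0.41],
    [0.52,0,-0.61],
    [0.7,0,-0.8],
    [0.7,0,-0.8],
    [0.7,0,-0.8],
    [0.7,0,-0.8],
    [0.7,0,-0.8],
  ],
  gripper=[6,6,6,6,6,6,6,6],
)

```text
clock: 17.85
position: [0.4831, -0.1986, 0.2037]
eef_rot: [0.676, 0.524, -0.41, 0.318]
wrist_force: [-0.1, 0.1, -2.1]
gripper_width: 0.0652
grasp_force: 67.5
```

```bash
python3 sp.py; python3 - <<'E'
from h import *
t=ctrl.capture("side");w=ctrl.capture("wrist");p=ctrl.capture("top");cv2.imwrite("pics/s5.png",t)
a=cv2.resize(t[190:320,250:400],None,fx=2.6,fy=2.6,interpolation=cv2.INTER_CUBIC)
b=cv2.resize(w,(400,250)); c=cv2.resize(p[185:285,315:415],(338,338),interpolation=cv2.INTER_CUBIC)
o=np.zeros((588,790,3),np.uint8);o[:338,:390]=a;o[:338,400:738]=c;o[338:588,:400]=b;cv2.imwrite("pics/c5.png",o)
E
```

```text
17.85 [ 0.4773 -0.2212  0.0845] [[0.115, 0.968, -0.221], [0.447, -0.249, -0.859], [-0.887, 0.0, -0.462]] [ 0.005  0.53  -0.222  1.272 -1.031  2.088] [-0.1  0.1 -2.1] 67.45945572853088 0.06517876052398228
```

View pics/c5.png

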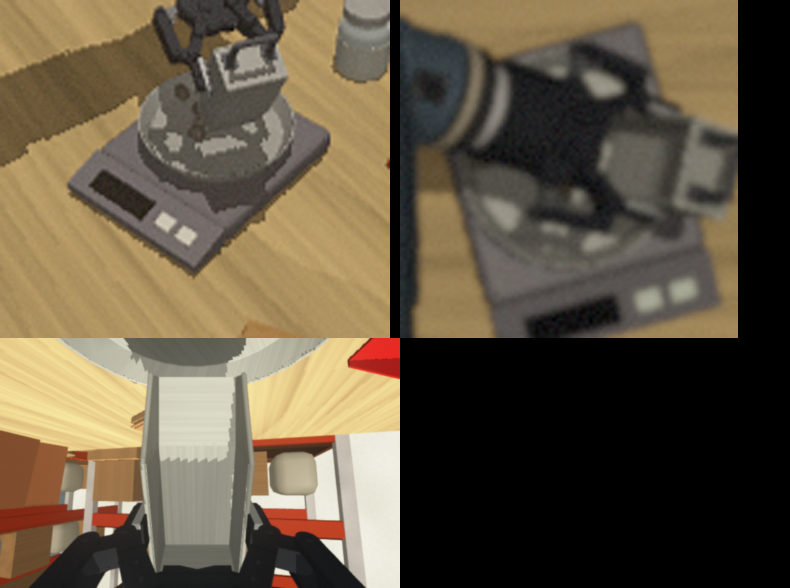

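The tray is empty in the wrist view. Two stones show beyond the tray at the dish's left side, with the rest hidden behind it. I'll level the tray about its spout, keeping it low, and look again.

Emit:
move_arm(
  twist=[
    [0,5,0],
    [0,10,0],
    [0,15,0],
    [0,20,0],
    [0,25,0],
    [0,30,0],
  ],
  dp=[
    [-0.62,0,0.86],
    [-1.17,0,1.76],
    [-1.64,0,2.72],
    [-2.02,0,3.71],
    [-2.31,0,4.72],
    [-2.51,0,5.76],
  ],
  gripper=[6,6,6,6,6,6],
)

```text
clock: 18.75
position: [0.4672, -0.2595, 0.1995]
eef_rot: [0.759, 0.589, -0.22, 0.171]
wrist_force: [-0.2, -0.3, -2.4]
gripper_width: 0.0651
grasp_force: 67.4
```

Emit:
move_arm(
  twist=[
    [0,5,0],
    [0,10,0],
    [0,15,0],
    [0,20,0],
    [0,25,0],
    [0,30,0],
    [0,32.5,0],
    [0,32.5,0],
  ],
  dp=[
    [-0.62,0,0.86],
    [-1.17,0,1.76],
    [-1.64,0,2.72],
    [-2.02,0,3.71],
    [-2.31,0,4.72],
    [-2.51,0,5.76],
    [-2.58,0,6.29],
    [-2.58,0,6.29],
  ],
  gripper=[6,6,6,6,6,6,6,6],
)

```text
clock: 19.75
position: [0.453, -0.3137, 0.1596]
eef_rot: [0.791, 0.612, -0.001, -0.0]
wrist_force: [0.4, -0.2, -2.9]
gripper_width: 0.0649
grasp_force: 67.3
```

```bash
python3 sp.py; python3 - <<'E'
from h import *
t=ctrl.capture("side");w=ctrl.capture("wrist");p=ctrl.capture("top");cv2.imwrite("pics/s6.png",t)
a=cv2.resize(t[190:320,250:400],None,fx=2.6,fy=2.6,interpolation=cv2.INTER_CUBIC)
b=cv2.resize(w,(400,250)); c=cv2.resize(p[185:285,315:415],(338,338),interpolation=cv2.INTER_CUBIC)
o=np.zeros((588,790,3),np.uint8);o[:338,:390]=a;o[:338,400:738]=c;o[338:588,:400]=b;cv2.imwrite("pics/c6.png",o)
E
```

```text
19.75 [ 0.4767 -0.2217  0.0838] [[0.251, 0.968, -0.001], [0.968, -0.251, -0.0], [-0.001, -0.001, -1.0]] [-6.050e-01  3.690e-01 -2.120e-01  9.910e-01 -1.000e-03  1.219e+00] [ 0.4 -0.2 -2.9] 67.29284763336182 0.06494405278651429
```

View pics/c6.png

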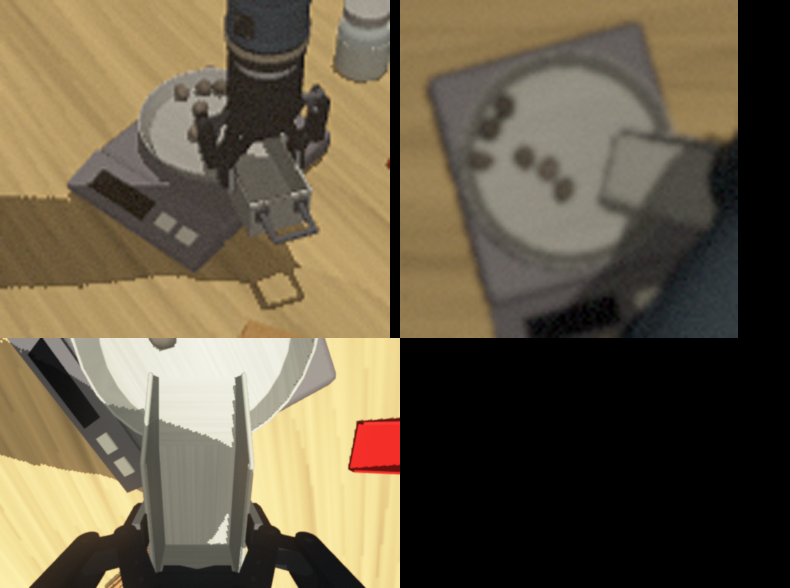

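All six stones lie in the dish, and the tray is empty and level. I'll lift it and carry it back to the open bench.

Emit:
move_arm(
  twist=[
    [0,0,0],
    [0,0,0],
    [0,0,0],
    [0,0,0],
    [0,0,0],
    [0,0,0],
    [0,0,0],
    [0,0,0],
    [0,0,0],
    [0,0,0],
  ],
  dp=[
    [0,0,-2],
    [0,0,-4],
    [2,-0.5,-5],
    [5,-1.3,-5],
    [8,-2,-5],
    [12,-3,-5],
    [16,-4.1,-5],
    [19,-4.8,-5],
    [21.5,-5.5,-5],
    [22,-5.6,-5],
  ],
  gripper=[6,6,6,6,6,6,6,6,6,6],
)

```text
clock: 21.15
position: [0.4534, -0.0837, 0.21]
eef_rot: [0.789, 0.614, -0.0, -0.0]
wrist_force: [0.8, 0.0, -2.7]
gripper_width: 0.0652
grasp_force: 67.3
```

Emit:
move_arm(
  twist=[
    [0,0,0],
    [0,0,0],
    [0,0,0],
    [0,0,0],
    [0,0,0],
    [0,0,0],
    [0,0,0],
    [0,0,0],
    [0,0,0],
  ],
  dp=[
    [2,-0.5,0],
    [5,-1.3,0],
    [9,-2.3,0],
    [13,-3.3,0],
    [17,-4.3,0],
    [19,-4.8,0],
    [20.5,-5.2,1],
    [21,-5.3,3],
    [21,-5.3,5],
  ],
  gripper=[6,6,6,6,6,6,6,6,6],
)

```text
clock: 22.28
position: [0.455, 0.1307, 0.1588]
eef_rot: [0.79, 0.613, -0.0, 0.0]
wrist_force: [0.2, -0.0, -3.5]
gripper_width: 0.0651
grasp_force: 67.4
```

Emit:
move_arm(
  twist=[
    [0,0,0],
    [0,0,0],
    [0,0,0],
    [0,0,0],
    [0,0,0],
    [0,0,0],
    [0,0,0],
    [0,0,0],
  ],
  dp=[
    [0,0,2],
    [0,0,4],
    [0,0,5.5],
    [0,0,6.5],
    [0,0,6.9],
    [0,0,7.1],
    [0,0,7.2],
    [0,0,7.2],
  ],
  gripper=[6,6,6,6,6,6,6,6],
)

```text
clock: 23.28
position: [0.4554, 0.1306, 0.0883]
eef_rot: [0.79, 0.613, 0.0, 0.0]
wrist_force: [-0.5, 0.5, -2.6]
gripper_width: 0.0649
grasp_force: 67.4
```

Emit:
move_arm(
  twist=[
    [0,0,0],
    [0,0,0],
    [0,0,0],
    [0,0,0],
    [0,0,0],
    [0,0,0],
    [0,0,0],
    [0,0,0],
    [0,0,0],
    [0,0,0],
  ],
  dp=[
    [0,0,0.1],
    [0,0,0.2],
    [0,0,0.25],
    [0,0,0.25],
    [0,0,0.25],
    [0,0,0.25],
    [0,0,-2],
    [0,0,-6],
    [0,0,-11],
    [0,0,-15],
  ],
  gripper=[6,6,6,8.5,8.5,8.5,8.5,8.5,8.5,8.5],
)

```text
clock: 24.52
position: [0.4553, 0.1306, 0.2399]
eef_rot: [0.79, 0.613, 0.0, 0.0]
wrist_force: [0.8, 0.3, -0.8]
gripper_width: 0.0851
grasp_force: 0.0
```

```bash
python3 sp.py; python3 - <<'E'
from h import *
t=ctrl.capture("side");w=ctrl.capture("wrist")
a=cv2.resize(t[120:320,210:480],None,fx=2.2,fy=1.7,interpolation=cv2.INTER_CUBIC)
b=cv2.resize(w,(400,250))
o=np.zeros((590,594,3),np.uint8);o[:340]=a;o[340:,:400]=b;cv2.imwrite("pics/c7.png",o)
E
```

```text
24.525 [0.4791 0.2226 0.1643] [[0.249, 0.968, 0.001], [0.968, -0.249, 0.0], [0.0, 0.001, -1.0]] [ 0.279  0.182 -0.255  1.133 -0.     2.102] [ 0.8  0.3 -0.8] 0.0 0.08510848810801745
```

View pics/c7.png

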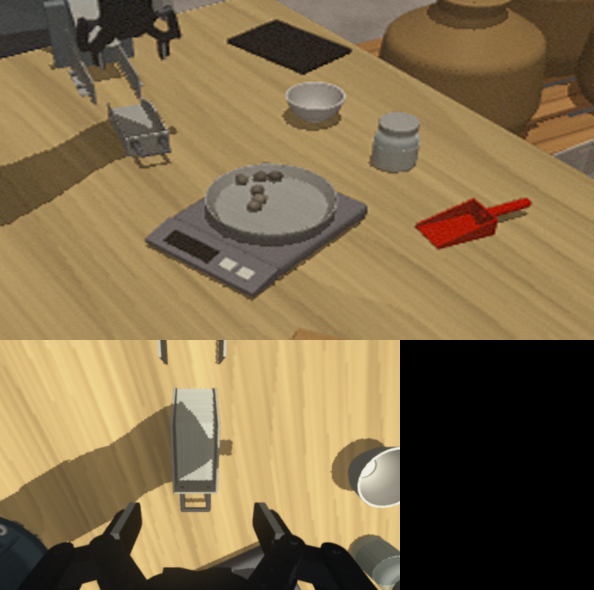

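The tray stands empty and upright on the bench, the six stones lie in the dish, and the bowl, jar and scoop look unmoved. Handing in.

```bash
python3 -c "
from cell import ctrl
print(ctrl.sign_off())"
```

```text
the job is handed in; nothing more can be done
None
```

The job is handed in, with no verdict returned: the last pictures show all six stones in the dish, the empty tray upright on the bench and let go, and the bowl, jar and scoop looking unmoved, at about 24.6 s of the 72 s allowed.

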